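# Clean the resin scraper in the hold-to-run brush cleaner

### The arm

A 6-joint arm with a two-finger parallel gripper is mounted at the origin on the work surface. World frame = base frame: x ahead of the robot, y to its left, z up, the work surface at z = 0. Lengths are in mm, angles in degrees, forces in N, time in s.
With the tool pointing down it reaches from about 300 to 850 mm from the base axis. Payload 4.2 kg.
Tool frame: the origin (TCP) lies at the very end of the fingers, on their centre line; the grasp point (between the pads) lies 19 mm behind it; x points along the fingers, z is the direction in which the jaws open and shut, and the axes are right-handed (so a half turn about x gives the same grasp; the last joint's range is limited). The gripper opens to 91 mm and grips with 3 to 60 N. Pads are 32 mm wide; open, the fingers measure 118 mm over their backs; the gripper's body (76 mm by 178 mm) begins 60 mm behind the grasp point.
Start: joints at [-78.381, 18.312, 89.639, -0, 72.044, -1.146], TCP at [127.055, -560.803, 213.976] pointing down, gripper open.
Joint ranges: [-177.97, 177.97], [-48.28, 115.42], [12.27, 149.76], [-77.06, 257.06], [2.81, 150.46], [-146.56, 146.56]. Speed limits (degrees/s): [147.25, 147.25, 180, 180, 180, 180].

### API

Orientations are given as [roll, pitch, yaw] about the fixed x, y, z axes, in that order (R = Rz(yaw) Ry(pitch) Rx(roll)).
In Python, from workcell import state, grab_frame, camera_info, env, search_frame, place_of gives the robot as it stands.
- The arm moves only by the tool drive_tool, never from a script. Its argument "plan" is a list of rows, each a list of 7 numbers: the turn, a rotation vector about the world's x, y, z in degrees, then the shift along the world's x, y, z in mm, then the finger opening in mm, from 0 to 91.2. In form: [[wx, wy, wz, dx, dy, dz, jaw], ...]. A call has 1 to 10 rows; each row is the pose to reach, as a shift and turn from the pose measured when the call began; what a row does not reach only later rows make up. A row lasts 1/8 s, in which the tool goes at most 62.5 mm and 10.7 degrees, less where a joint would pass 70% of its speed; a pose out of reach is approached as far as the arm can. A call with a gripper value outside its range is refused whole. The fingers move at their own pace and stop on an object; "grip_force" is the grip in N (left out, the last holds). Time passes only in rows, so rows that repeat a pose let the fingers close. It gives the time, the measured TCP pose, the force and the opening at its end, in the units of the state.
- state(): the state, without advancing time (a new reading comes with each control period).
- grab_frame(name): name is "side" or "top"; returns the picture (384x512x3 uint8, red, green, blue); there is no depth.
- camera_info(name): a dict with "intrinsics" (3x3 intrinsics, pixels), "origin" and "orientation" of the camera in the world. Camera axes: x right, y down, z forward; pixel columns grow to the right and rows downward; lengths in mm; the calibration is good to about 2 mm. A picture is of the moment at which its call begins. camera_info takes no time and is no camera call.
- env.job_done(): hands the job in, once; it reports no verdict.
Trained networks look in the newest picture that a camera, given by its name, has taken for a name from the list of things; names that differ only in an ending like _2 or _b are one class to them, and where a whole thing is asked for, a point or a joint stands for the part that bears it (a point fixed in the world has none). Each returns a list of dicts, best first, with "p" (0 to 1); they miss things now and then, are a little off and sometimes report something else, mostly with a low value. They report only what shows in the picture. A call takes as long as a camera call. They do not tell look-alikes from the thing itself.
- search_frame(camera, label): "rect" ([left, top, right, bottom] as shares, 0 to 1, of the picture: columns of its width, rows of its height, round what is visible of it).
- place_of(camera, label): "location" ([column, row] as shares, 0 to 1, of the picture: columns of its width, rows of its height: a listed point, or the origin of a listed thing).
The state is a dict: "time_s": time; "qpos": joint angles; "qvel": joint speeds; "effort": joint torques, N m; "ee_pos": TCP position; "ee_rot": TCP orientation; "force": force on the tool from outside, world axes, zero at the start; "torque": the same for the moment, N m; "gripper_width": finger opening in mm.
Only numpy, scipy, OpenCV 4.12 (cv2) and the standard library are available. Lean on these libraries where they do the work, as an engineer would, in place of code of your own. Each camera call takes 0.05 s, during which the arm holds its last target. There are 200 camera calls.

### The job

Take the red-handled scraper out of the wooden rack, slide it blade first all the way down into the slot of the green cleaner and let go of it there. Then press the cleaner's yellow hold-to-run plunger half way down (10 mm of its 20 mm travel, so that the green ring on its stem sits at the black collar) and keep it there: finish while still holding it at half travel, neither up nor bottomed. Do not knock over or shift anything else on the stall.

Things in the scene. Friction and masses are not known exactly. Their poses are not given: they have to be found in the camera images.
- scraper: Flat scraper standing blade down in one of the rack's two slots (either one), loose, about 0.13 kg, 180 mm tall. Origin: middle of the blade's lower edge; z up along the tool to the handle, y along the blade's width, x through its thickness. Steel blade 5 x 56 mm (x, y) from z 0 to 75; dark ferrule 10 x 32 mm from z 73 to 95; red handle with flat sides 18 x 26 mm (x, y) from z 95 to 180. A half turn about z makes no difference, to the slot either.
- scraper_grip (a point): Centre of the red handle, 137.5 mm above the scraper's lower edge; 18 mm thick along the scraper's x, 26 mm along its y.
- spreader: Flat tool like the scraper but with a blue blade and a short dark wooden handle, 135 mm tall, standing in the rack's other slot, 110 mm from the scraper, its top 150 mm above the table. It stays there: carry the scraper over or around it. Origin: middle of its lower edge.
- rack: Fixed wooden block 64 x 220 x 60 mm (x, y, z), origin under its centre. Two vertical slots, 7 mm (x) by 62 mm (y), 45 mm deep (floor 15 mm above the table), at y -55 and +55 mm; a tool in them is drawn straight up. Rack and cleaner stand left and right in front of the robot, either way round, each turned by up to 0.35 rad.
- cleaner: Fixed green box 110 x 270 mm (x, y), top face 75 mm above the table, origin under its centre. Slot in the top at y -70 mm, plunger at y +70 mm.
- slot_mouth (a point): Centre of the cleaner's slot at the level of the top face, 75 mm above the table. The slot is 8 mm wide (along the cleaner's x) and 66 mm long (along its y), and widens through black 45 degree lips to about 28 mm (x) over the top 10 mm; it has no flare along y.
- slot_floor (a point): Centre of the slot's floor, 25 mm above the table, 50 mm below the mouth. A scraper fully home stands with its lower edge here, its x along the cleaner's x (either way round), the handle's top 205 mm above the table. Its red handle stands 140 mm from the plunger's axis.
- plunger_top (a point): Centre of the top face of the yellow plunger cap, 56 mm across, flat; moves straight down with the plunger. 119 mm above the table when released, 109 mm at half travel, 99 mm bottomed. Cap 10 mm thick on a 40 mm stem with rings white (next to the collar when released, 6 mm), green (next 8 mm), red (above); the stem sinks into a fixed black collar 62 mm across whose top is 87 mm above the table.
- plunger (a joint): Travel of the plunger in m: 0 released, 0.010 half way, 0.020 bottomed. A spring returns it: about 3 N to start, 0.4 N per mm more, so about 7 N at half travel and 11 N at the bottom.
- syrup: Amber bottle with white cap, 52 mm across, 140 mm tall, loose; bystander. Origin under its centre.
- tonic: Amber bottle with yellow cap, 48 mm across, 130 mm tall, loose; bystander. Origin under its centre.
- jar: Pale translucent jar with red lid, 84 mm across, 120 mm tall, loose; bystander. Origin under its centre.
- bucket: Blue bucket with white lid, 120 mm across, 117 mm tall, loose; bystander. Origin under its centre.
- bowl: Terracotta bowl, 100 mm across, 45 mm tall, loose; bystander. Origin under its centre.
- mug: White mug, 76 mm across, 85 mm tall, loose; bystander. Origin under its centre.
There are look-alikes about, which are no part of the job. There is more than one size of the scraper; the job needs the middle-sized.

How it is judged:
By the outcome, as a careful person would: the job done as asked, in the order asked, and still so for the second after the job is handed in, while the arm keeps its last pose, push and grip.
It also fails if it takes over 64 s, if anything falls off the work surface, if the arm or the gripper's body presses on something with over 40 N, if the wrist force passes 120 N, or if a joint passes its speed limit or range.

## Working session

There is one attempt and no reset: what is moved stays moved. The work goes in short steps, Python scripts to look and compute and a tool call to move; the robot and the scene stay as the last step left them, time stands still between calls to the robot, and variables do not carry over. Pictures are saved under pics/ and viewed, about 8 in all and at most 12, crops included, and the job is handed in when it is done.

Besides the shell and the picture viewer there is one more tool, called after "Request:" by a JSON object that holds its "method" and its "body", one argument or row to a line. drive_tool: Moves the arm, as the interface text tells. Its arguments: {"type":"object","properties":{"plan":{"type":"array"},"grip_force":{"type":"number"}},"required":["plan"]}

```bash
mkdir -p pics; ls; cat > h.py <<'E'
import numpy as np, cv2
from scipy.spatial.transform import Rotation as R
from workcell import state, grab_frame, camera_info, env, search_frame, place_of
def cam(n):
    c=camera_info(n); return np.array(c["intrinsics"]),np.array(c["origin"],float),c["orientation"]
E
python3 - <<'E'
from h import *
for n in("top","side"):
    im=grab_frame(n); cv2.imwrite(f"pics/{n}0.png",im[:,:,::-1]); print(n,camera_info(n))
    for l in("scraper","scraper_grip","spreader","rack","cleaner","slot_mouth","plunger_top"):
        print(l,[(round(d["p"],2),np.round(np.array(d["location"])*[512,384],1).tolist()) for d in place_of(n,l)])
print(state())
E
```

```text
pics
top {'intrinsics': array([[354.0039127 ,   0.        , 259.53648389],
       [  0.        , 354.0039127 , 187.96317424],
       [  0.        ,   0.        ,   1.        ]]), 'origin': array([ 320.93376438,   -5.33810362, 1302.68519523]), 'orientation': array([-168.32890842,   -0.19359463,  -91.13224287])}
scraper [(0.78, [199.5, 231.9]), (0.51, [218.1, 192.7]), (0.39, [246.5, 188.4])]
scraper_grip [(0.67, [194.1, 221.9]), (0.54, [248.7, 184.7]), (0.5, [210.0, 187.3]), (0.24, [333.2, 191.7])]
spreader [(0.69, [336.6, 186.8]), (0.57, [186.4, 188.6])]
rack [(0.74, [200.9, 192.6])]
cleaner [(0.72, [316.2, 195.4]), (0.4, [115.7, 218.4])]
slot_mouth [(0.91, [335.7, 187.6]), (0.46, [200.4, 148.2])]
plunger_top [(0.65, [303.1, 191.9])]
side {'intrinsics': array([[448.91428826,   0.        , 259.77830273],
       [  0.        , 448.91428826, 184.17447218],
       [  0.        ,   0.        ,   1.        ]]), 'origin': array([-202.28769262,  794.23040775,  999.87919526]), 'orientation': array([-128.85656602,    0.64724266, -135.05801994])}
scraper [(0.64, [254.2, 262.5]), (0.59, [234.8, 2
[... 280 characters left out ...]
, [277.5, 159.4])]
plunger_top [(0.76, [304.2, 163.9])]
{'time_s': 0.8, 'qpos': array([-7.83810920e+01,  1.83105038e+01,  8.96401419e+01,  5.73904522e-04,
        7.20419331e+01, -1.14412424e+00]), 'qvel': array([-0.02128272, -0.01515391, -0.08870508, -0.0718202 ,  0.0769558 ,
       -0.00393891]), 'effort': array([ 2.62752954e-03, -4.12300050e+01, -2.32216662e+01,  7.27175502e-02,
        3.71941749e-02,  1.33996681e-05]), 'ee_pos': array([ 127.05343432, -560.8048852 ,  213.98218453]), 'ee_rot': array([  3.06344853,  89.9925587 , -74.17369616]), 'force': array([0.30582816, 0.58593864, 0.13797811]), 'torque': array([ 0.0403223 ,  0.01908061, -0.02334764]), 'gripper_width': 91.34689662538554}
```

```bash
python3 - <<'E'
import cv2,numpy as np
t=cv2.imread("pics/top0.png")[110:290,90:400];s=cv2.imread("pics/side0.png")[90:310,130:440]
a=cv2.resize(t,(800,464),interpolation=2);b=cv2.resize(s,(800,568),interpolation=2)
cv2.imwrite("pics/t1.png",a);cv2.imwrite("pics/s1.png",b)
E
```

```text
(no output)
```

View pics/t1.png

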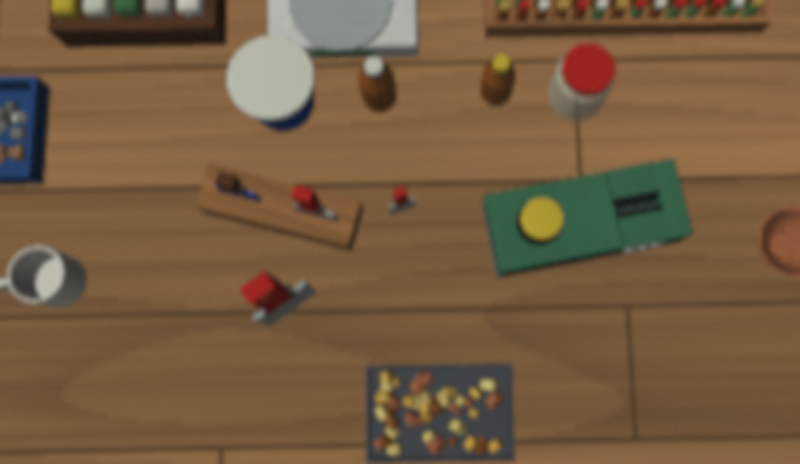

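View pics/s1.png

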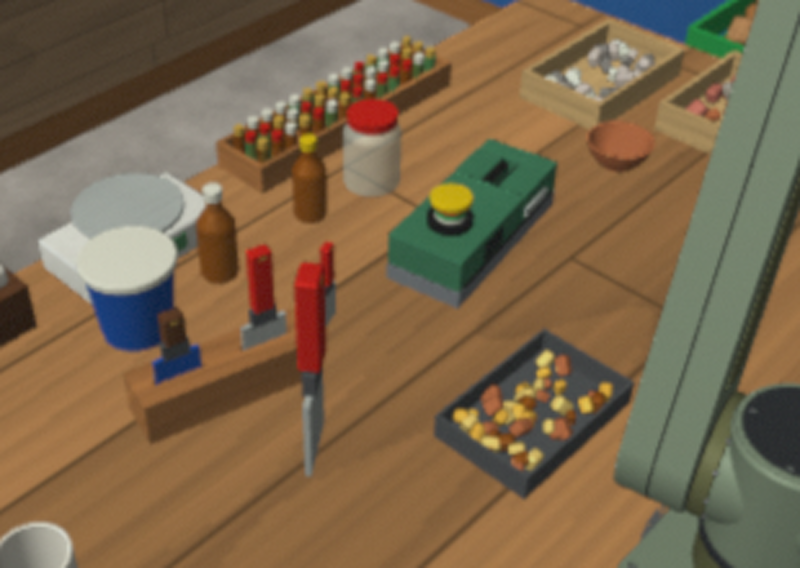

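The pictures show three red-handled tools:
- **Large:** stands free in front of the rack, top full-picture px (194,224).
- **In the rack's right slot:** (209,186).
- **Small:** stands free beyond the rack, (246,187).

The task puts the scraper in the rack, and that one is also the middle size, so I choose it. The spreader is in the left slot at (180,182). On the cleaner, the plunger is at (300,194) and the slot at (337,189).

```bash
cat >> h.py <<'E'
from scipy.optimize import minimize
import itertools
def proj(n,P):
    K,o,e=cam(n); Rm=R.from_euler("xyz",e,degrees=True).as_matrix()
    q=(np.atleast_2d(P)-o)@Rm@K.T; return q[:,:2]/q[:,2:]
def box(sx,sy,z0,z1,y0=0): return np.array(list(itertools.product([-sx/2,sx/2],[y0-sy/2,y0+sy/2],[z0,z1])))
def place(P,x,y,yaw): return P@R.from_euler("z",yaw,degrees=True).as_matrix().T+[x,y,0]
def cyl(r,z0,z1):
    a=np.linspace(0,2*np.pi,40); return np.array([[r*np.cos(t),r*np.sin(t),z] for t in a for z in(z0,z1)])
def hullmask(n,P,S=4):
    p=proj(n,P); h=cv2.convexHull(p.astype(np.float32))[:,0]
    m=np.zeros((384*S,512*S),np.uint8); cv2.fillConvexPoly(m,np.round(((h+.5)*S-.5)*16).astype(np.int32),255,shift=4)
    return cv2.resize(m,(512,384),interpolation=cv2.INTER_AREA)/255.
def ray(n,uv):
    K,o,e=cam(n); d=R.from_euler("xyz",e,degrees=True).as_matrix()@np.linalg.solve(K,[uv[0],uv[1],1]); return o,d
def atz(n,uv,z): o,d=ray(n,uv); return o+d*(z-o[2])/d[2]
def tri(u,v):
    A=np.zeros((3,3));b=np.zeros(3)
    for n,p in(("top",u),("side",v)):
        o,d=ray(n,p); d=d/np.linalg.norm(d); M=np.eye(3)-np.outer(d,d); A+=M; b+=M@o
    return np.linalg.solve(A,b)
def blob(m,uv,r=None):
    k,l,s,c=cv2.connectedComponentsWithStats(m.astype(np.uint8),connectivity=8)
    j=min(range(1,k),key=lambda i:np.hypot(*(c[i]-uv))-0.0*s[i,4] if s[i,4]>3 else 1e9); return l==j
def fit(masks,model,x0,step):
    f=lambda p:sum(np.abs(hullmask(n,model(p))-m).sum() for n,m in masks.items())
    s=np.vstack([x0]+[np.array(x0)+np.eye(len(x0))[i]*step[i] for i in range(len(x0))])
    r=minimize(f,x0,method="Nelder-Mead",options=dict(initial_simplex=s,xatol=.05,fatol=.05,maxiter=400)); return r.x,r.fun
E
cat > m.py <<'E'
from h import *
im={n:cv2.imread(f"pics/{n}0.png") for n in("top","side")}
hsv={n:cv2.cvtColor(im[n],cv2.COLOR_BGR2HSV) for n in im}
H=lambda n,a,b,s,v:(hsv[n][...,0]>=a)&(hsv[n][...,0]<=b)&(hsv[n][...,1]>s)&(hsv[n][...,2]>v)
red={n:((hsv[n][...,0]<6)|(hsv[n][...,0]>172))&(hsv[n][...,1]>150)&(hsv[n][...,2]>70) for n in im}
c=lambda m:np.argwhere(m)[:,::-1].mean(0)
yel={n:H(n,20,33,140,90) for n in im}
g={"top":(300,194),"side":(304,167)}
M={n:blob(yel[n],g[n]) for n in im}; print("cap",[(c(M[n]),M[n].sum()) for n in im])
x0=atz("top",c(M["top"]),119)
print(fit(M,lambda p:cyl(28,109,119)+[p[0],p[1],0],x0[:2],[8,8]))
for n in im: print(n,fit({n:M[n]},lambda p:cyl(28,109,119)+[p[0],p[1],0],x0[:2],[8,8]))
G={n:H(n,55,95,80,30) for n in im}
gm={}
for n,u in(("top",(320,205)),("side",(320,190))):
    b=blob(G[n],u); hull=cv2.convexHull(np.argwhere(b)[:,::-1].astype(np.int32)); z=np.zeros(b.shape,np.uint8)
    cs,_=cv2.findContours(b.astype(np.uint8),0,2); cv2.drawContours(z,cs,-1,1,-1); gm[n]=z|M[n]; print(n,"green",z.sum(),b.sum())
mod=lambda p:place(box(110,270,p[3],75),*p[:3])
for k in(["top"],["top","side"]):
    for y in(90,):
        print(k,fit({n:gm[n] for n in k},mod,[x0[0]+10,x0[1]-70,0+10,20],[10,10,8,10]))
RM={n:blob(red[n],u) for n,u in(("top",(208,187)),("side",(231,198)))}
print("red",[(c(RM[n]),RM[n].sum()) for n in RM], tri(c(RM["top"]),c(RM["side"])))
B={n:blob(H(n,105,130,100,30),u) for n,u in(("top",(187,185)),("side",(199,232)))}
print("blue",[(c(B[n]),B[n].sum()) for n in B], tri(c(B["top"]),c(B["side"])))
out=np.hstack([np.where((gm[n]>0)[...,None]|RM[n][...,None]|B[n][...,None],255-im[n],im[n]) for n in im]); cv2.imwrite("pics/m.png",out)
x0=tri(c(RM["top"]),c(RM["side"]))
def sc(p):
    P=box(18,26,95,180)@R.from_euler("y",p[3],degrees=True).as_matrix().T
    return place(P,*p[:3])+[0,0,15]
for y in(60,75,90,105): print(fit(RM,sc,[x0[0],x0[1],y,0],[8,8,10,3]))
E
python3 m.py
```

```text
cap [(array([299.26511628, 194.56744186]), np.int64(215)), (array([304.18823529, 166.47647059]), np.int64(170))]
(array([ 541.58199122, -148.43810678]), np.float64(44.71764705882353))
top (array([ 540.73577825, -149.17976515]), np.float64(13.721568627450978))
side (array([ 542.69961169, -145.53346277]), np.float64(16.274509803921568))
top green 2212 1823
side green 1588 1554
['top'] (array([ 550.86732585, -216.51624456,    9.93581806,   74.91792092]), np.float64(149.98823529411766))
['top', 'side'] (array([ 552.3383618 , -212.98410189,   12.03059489,   40.96146164]), np.float64(651.2862745098039))
red [(array([207.25925926, 185.83333333]), np.int64(54)), (array([230.37681159, 197.88888889]), np.int64(207))] [568.38469314 158.98924108 149.25548254]
blue [(array([203.26470588, 156.        ]), np.int64(34)), (array([198.24166667, 230.54166667]), np.int64(120))] [723.14961345 196.97062196 -57.97176035]
(array([570.09978815, 164.87766352,  63.13851538,  -2.76135091]), np.float64(90.53725490196078))
(array([567.11431077, 165.14558135,  63.00898541,  -2.20624827]), np.float64(90.27450980392157))
(array([565.53068116, 164.08550776,  63.56888941,  -1.55201438]), np.float64(91.94901960784313))
(array([574.36374236, 151.76050474, 139.83485248,   4.14649806]), np.float64(74.66666666666667))
```

```bash
python3 - <<'E'
import cv2
t=cv2.imread("pics/top0.png")[160:225,155:270];cv2.imwrite("pics/t2.png",cv2.resize(t,(790,446),interpolation=2))
E
```

```text
(no output)
```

View pics/t2.png

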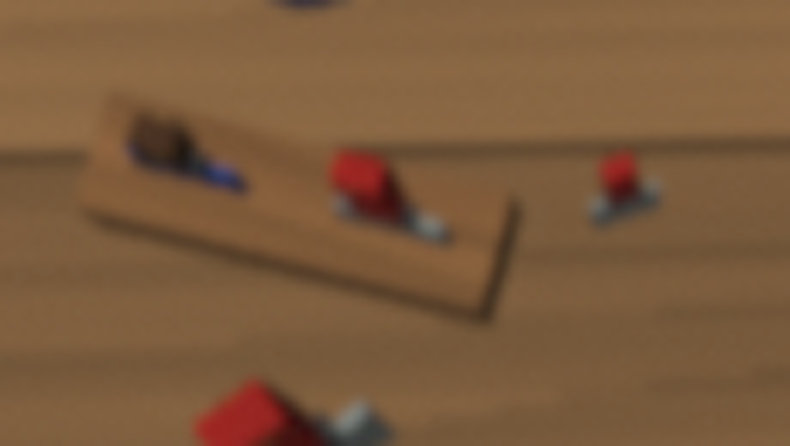

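```bash
cat > m2.py <<'E'
from h import *
exec(open("m.py").read().split("yel=")[0].split("import *")[1])
def hull(b):
    z=np.zeros(b.shape,np.uint8); cv2.fillConvexPoly(z,cv2.convexHull(np.argwhere(b)[:,::-1].astype(np.int32)),1); return z
k=np.ones((3,3),np.uint8)
gm={n:hull(blob(cv2.morphologyEx(H(n,55,95,80,30).astype(np.uint8),cv2.MORPH_OPEN,k),u)) for n,u in(("top",(320,205)),("side",(320,190)))}
print({n:int(m.sum()) for n,m in gm.items()})
for K in(["top"],["side"],["top","side"]):
    x,f=fit({n:gm[n] for n in K},lambda p:place(box(110,270,p[3],75),*p[:3]),[551,-216,10,30],[8,8,5,15])
    q=place(np.array([[0,-70,75],[0,70,119.]]),*x[:3]); print(K,x.round(1),round(f,1),"slot",q[0].round(1),"plg",q[1].round(1))
K=None
S0={"top":(337,189),"side":(322,155)}
for n in im:
    v=im[n].max(2); u=S0[n]; w=np.zeros(v.shape,bool); w[u[1]-10:u[1]+11,u[0]-16:u[0]+17]=1
    d=w&(v<45)&(gm[n]>0); l=blob(cv2.morphologyEx(d.astype(np.uint8),cv2.MORPH_CLOSE,k),u); c=np.argwhere(l)[:,::-1]
    print("slot",n,len(c),c.mean(0),atz(n,c.mean(0),75).round(1), cv2.minAreaRect(c.astype(np.float32)))
    print(v[u[1]-7:u[1]+8,u[0]-13:u[0]+14:2])
c=lambda m:np.argwhere(m)[:,::-1].mean(0)
RM={n:blob(red[n],u) for n,u in(("top",(208,187)),("side",(231,198)))}
for K in(["top"],["side"],["top","side"]):
    m={n:RM[n] for n in K}
    print("scr",K,fit(m,lambda p:place(box(18,26,110,195),p[0],p[1],-14),[565,163],[8,8]))
print("scr5",fit(RM,lambda p:place(box(18,26,95,180)@R.from_euler("xy",p[3:],degrees=True).as_matrix().T,*p[:3])+[0,0,15],[565,163,-14,0,0],[6,6,5,3,3]))
for nm,a,b in(("large",(194,222),(251,213)),("small",(246,186),(257,190))):
    r={"top":blob(red["top"],a),"side":blob(red["side"],b)}; e={n:np.argwhere(r[n])[:,::-1] for n in r}
    print(nm,len(e["top"]),len(e["side"]),tri(e["top"].mean(0),e["side"].mean(0)).round(0), e["side"].min(0),e["side"].max(0))
E
python3 m2.py
```

```text
{'top': 2315, 'side': 2024}
['top'] [ 550.7 -217.3    9.9   75. ] 73.1 slot [ 562.7 -286.2   75. ] plg [ 538.6 -148.3  119. ]
['side'] [ 550.1 -207.5   11.5   37.8] 81.4 slot [ 564.1 -276.    75. ] plg [ 536.1 -138.9  119. ]
['top', 'side'] [ 552.1 -215.6   11.2   36.5] 320.4 slot [ 565.7 -284.3   75. ] plg [ 538.6 -147.   119. ]
slot top 44 [335.86363636 187.47727273] [ 571.  -285.1   75. ] ((335.70001220703125, 187.59999084472656), (2.8621675968170166, 15.294707298278809), 79.69515228271484)
[[95 88 94 94 94 93 93 93 93 91 91 96 96 94]
 [97 86 93 94 93 93 93 91 89 84 80 93 96 95]
 [97 86 94 93 92 90 87 79 74 64 61 91 97 95]
 [96 88 89 89 84 76 70 57 50 39 46 89 96 95]
 [97 90 79 73 64 53 46 36 32 31 47 89 96 94]
 [96 89 57 49 39 33 30 30 32 38 54 87 95 95]
 [96 89 44 31 29 30 33 42 44 48 60 81 95 95]
 [96 93 48 32 38 42 44 53 52 53 54 72 96 96]
 [96 94 60 42 48 54 51 54 49 48 45 69 95 95]
 [96 97 68 51 53 51 48 48 47 54 59 76 95 95]
 [96 97 70 48 48 46 51 57 66 76 79 87 95 95]
 [96 97 73 51 55 60 72 79 85 90 91 92 95 94]
 [96 96 80 69 75 81 89 92 92 95 94 93 95 95]
 [96 97 88 84 90
[... 879 characters left out ...]
 106  64  36  37  48  74 106 109 108 106 105]
 [113 111 111 120  88  68  49  54  98 109 109 108 106 107]
 [127 113 111 113 110 102  74  69 106 108 109 108 107 106]
 [171 124 112 111 110 110 101  92 106 109 108 107 107 105]]
scr ['top'] (array([567.10778809, 154.83862305]), np.float64(51.63529411764706))
scr ['side'] (array([564.21648026, 161.37052345]), np.float64(77.32549019607843))
scr ['top', 'side'] (array([565.48810101, 159.54881239]), np.float64(128.76862745098038))
scr5 (array([585.52816842, 154.44923378, -41.91565261,   3.72455321,
        -6.71581509]), np.float64(77.89019607843136))
large 104 504 [441. 201. 210.] [244 184] [258 233]
small 19 504 [604.  43.   3.] [244 184] [258 233]
```

Request:
{"method": "drive_tool", "body": {
  "plan": [
    [0, 0, -5, 0, 0, 60, 91],
    [0, 0, -10, 30, 50, 116, 91],
    [0, 0, -28, 439, 718, 130, 91],
    [0, 0, -28, 439, 718, 130, 91],
    [0, 0, -28, 439, 718, 130, 91],
    [0, 0, -28, 439, 718, 130, 91],
    [0, 0, -28, 439, 718, 130, 91],
    [0, 0, -28, 439, 718, 130, 91],
    [0, 0, -28, 439, 718, 130, 91],
    [0, 0, -28, 439, 718, 130, 91]
  ],
  "grip_force": 8
}}

```text
time_s: 2.05
ee_pos: [411.5, -94.6, 334.5]
ee_rot: [74.5, 89.9, -30.8]
force: [0.2, -1.2, -0.5]
gripper_width: 91.2
```

Request:
{"method": "drive_tool", "body": {
  "plan": [
    [0, 0, 0, 154, 251, 0, 91],
    [0, 0, 0, 154, 251, 0, 91],
    [0, 0, 0, 154, 251, 0, 91],
    [0, 0, 0, 154, 251, 0, 91],
    [0, 0, 0, 154, 251, 0, 91],
    [0, 0, 0, 154, 251, 0, 91],
    [0, 0, 0, 154, 251, 0, 91],
    [0, 0, 0, 154, 251, 0, 91]
  ]
}}

```text
time_s: 3.05
ee_pos: [565.1, 155.3, 335.0]
ee_rot: [76.9, 89.9, -28.4]
force: [0.1, 0.1, -0.1]
gripper_width: 90.7
```

```bash
cat > look.py <<'E'
from h import *
import sys
# usage: look.py tag cx cy r   (world point to crop round, both cams)
tag=sys.argv[1]; P=np.array([float(a) for a in sys.argv[2:5]]); r=int(sys.argv[5])
s=state(); print(s["time_s"],s["ee_pos"].round(1),s["ee_rot"].round(2),s["force"].round(1),round(s["gripper_width"],1),s["qpos"].round(0))
o=[]
for n in("top","side"):
    im=grab_frame(n)[:,:,::-1]; cv2.imwrite(f"pics/{tag}_{n}.png",im); c=proj(n,P)[0].round().astype(int)
    x0,y0=max(c[0]-r,0),max(c[1]-r,0); x0=min(x0,511-2*r); y0=min(y0,383-2*r); print(n,"crop origin",x0,y0,"scale",390/(2*r),"tcp px",proj(n,s["ee_pos"]).round(1))
    o.append(cv2.resize(im[y0:y0+2*r,x0:x0+2*r],(390,390),interpolation=2))
cv2.imwrite(f"pics/{tag}.png",np.hstack(o))
E
python3 look.py a 560 155 230 75
```

```text
3.05 [565.1 155.3 335. ] [ 76.92  89.89 -28.39] [ 0.1  0.1 -0.1] 90.7 [ 14.  17.  75.  -0.  88. 120.]
top crop origin 130 108 scale 2.6 tcp px [[199.6 173.6]]
side crop origin 156 102 scale 2.6 tcp px [[228.  144.5]]
```

View pics/a.png

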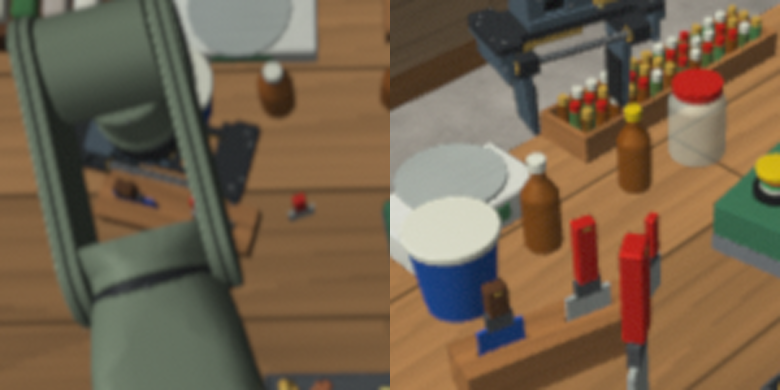

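```bash
python3 - <<'E'
from h import *
print("large top",tri((192.5,221),(250.5,194.5)).round(0))
s=state();p=s["ee_pos"];Rm=R.from_euler("xyz",s["ee_rot"],degrees=True).as_matrix()
for sg in(-1,1):
    for zz in(45.6,59): 
        for y in(-16,16): print(sg,zz,y,((proj("side",p+Rm@[0,y,sg*zz])[0]-[156,102])*2.6).round(0))
E
```

```text
large top [443. 189. 253.]
-1 45.6 -16 [153. 131.]
-1 45.6 16 [140. 116.]
-1 59 -16 [141. 135.]
-1 59 16 [128. 120.]
1 45.6 -16 [234. 105.]
1 45.6 16 [219.  91.]
1 59 -16 [245. 102.]
1 59 16 [231.  87.]
```

Request:
{"method": "drive_tool", "body": {
  "plan": [
    [0, 0, 0, 0, 0, -50, 91],
    [0, 0, 0, 0, 0, -100, 91],
    [0, 0, 0, 0, 0, -120, 91],
    [0, 0, 0, 0, 0, -120, 91],
    [0, 0, 0, 0, 0, -120, 91]
  ]
}}

```text
time_s: 3.78
ee_pos: [565.9, 155.2, 216.7]
ee_rot: [105.2, 89.7, -0.1]
force: [0.8, 0.2, 0.6]
gripper_width: 91.2
```

```bash
python3 look.py b 566 157 190 40 ; python3 - <<'E'
from h import *
s=state();p=s["ee_pos"];Rm=R.from_euler("xyz",s["ee_rot"],degrees=True).as_matrix()
im=cv2.imread("pics/b_side.png"); S=8
x0,y0=185,150; z=cv2.resize(im[y0:y0+70,x0:x0+90],None,fx=S,fy=S,interpolation=2)
for sg in(-1,1):
    q=np.array([Rm@[0,y,sg*w]+p for y,w in((-16,45.6),(16,45.6),(16,59),(-16,59))])
    cv2.polylines(z,[(((proj("side",q)-[x0,y0]+.5)*S)).astype(np.int32)],True,(0,255,255),1)
q=proj("side",place(box(18,26,110,195),566,157,-15.6)); h=cv2.convexHull(q.astype(np.float32))[:,0]
cv2.polylines(z,[((h-[x0,y0]+.5)*S).astype(np.int32)],True,(0,255,0),1)
cv2.imwrite("pics/b2.png",z)
E
```

```text
3.775 [565.9 155.2 216.7] [105.22  89.73  -0.13] [0.8 0.2 0.6] 91.2 [ 14.  19.  88.  -0.  73. 120.]
top crop origin 166 144 scale 4.875 tcp px [[205.7 182.5]]
side crop origin 190 147 scale 4.875 tcp px [[230.2 179.4]]
```

View pics/b2.png

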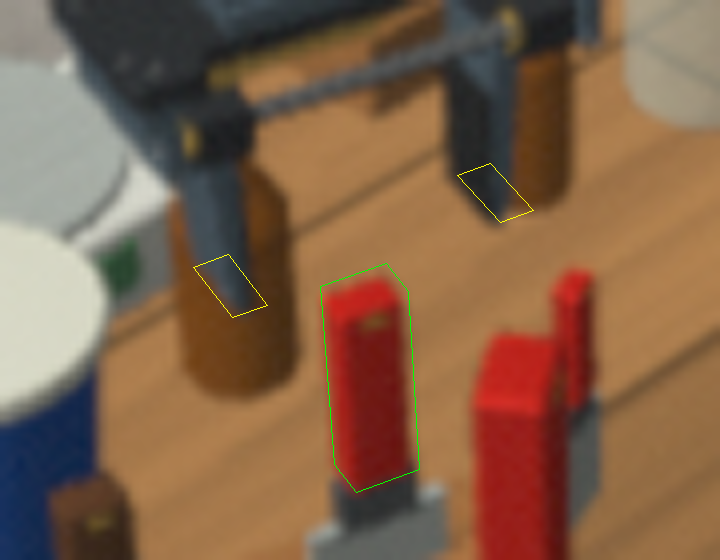

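The side crop shows the handle at crop (367,385) midway between the finger tips at (230,285) and (490,200). The finger model is about 1 px off in the side view, so the grasp is centred. Next I descend and close.

Request:
{"method": "drive_tool", "body": {
  "plan": [
    [0, 0, 0, 0, 0, -45, 91],
    [0, 0, 0, 0, 0, -78, 91],
    [0, 0, 0, 0, 0, -82, 91],
    [0, 0, 0, 0, 0, -82, 60],
    [0, 0, 0, 0, 0, -82, 40],
    [0, 0, 0, 0, 0, -82, 20],
    [0, 0, 0, 0, 0, -82, 20],
    [0, 0, 0, 0, 0, -82, 20]
  ],
  "grip_force": 6
}}

```text
time_s: 4.88
ee_pos: [566.1, 155.4, 135.1]
ee_rot: [107.8, 89.7, 2.5]
force: [-0.3, 0.4, 0.3]
gripper_width: 44.1
```

Request:
{"method": "drive_tool", "body": {
  "plan": [
    [0, 0, 0, 0, 0, 0, 20],
    [0, 0, 0, 0, 0, 0, 20],
    [0, 0, 0, 0, 0, 0, 20],
    [0, 0, 0, 0, 0, 0, 20],
    [0, 0, 0, 0, 0, 0, 20]
  ]
}}

```text
time_s: 5.5
ee_pos: [566.1, 155.4, 135.0]
ee_rot: [107.4, 89.7, 2.1]
force: [-0.0, -0.2, -0.4]
gripper_width: 25.8
```

Request:
{"method": "drive_tool", "body": {
  "plan": [
    [0, 0, 0, 0, 0, 0, 20],
    [0, 0, 0, 0, 0, 0, 20],
    [0, 0, 0, 0, 0, 15, 20],
    [0, 0, 0, 0, 0, 35, 20],
    [0, 0, 0, 0, 0, 55, 20],
    [0, 0, 0, 0, 0, 85, 20],
    [0, 0, 0, 0, 0, 125, 20],
    [0, 0, 0, 0, 0, 165, 20],
    [0, 0, 0, 0, 0, 165, 20]
  ],
  "grip_force": 25
}}

```text
time_s: 6.62
ee_pos: [567.5, 155.9, 304.7]
ee_rot: [115.7, 89.2, 10.4]
force: [0.2, 0.1, -1.3]
gripper_width: 25.6
```

```bash
python3 look.py c 566 157 260 55
```

```text
6.625 [567.5 155.9 304.7] [115.73  89.2   10.4 ] [ 0.2  0.1 -1.3] 25.6 [ 14.  17.  79.  -0.  84. 120.]
top crop origin 148 124 scale 3.5454545454545454 tcp px [[201.1 175.4]]
side crop origin 174 112 scale 3.5454545454545454 tcp px [[227.9 153.6]]
```

View pics/c.png

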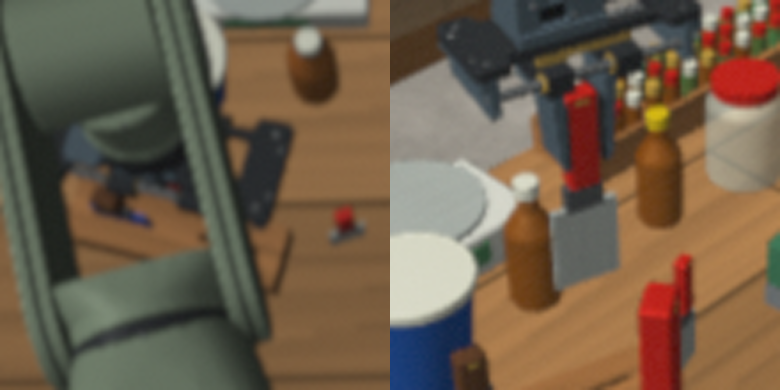

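Request:
{"method": "drive_tool", "body": {
  "plan": [
    [0, 0, 3, 0, -50, 0, 20],
    [0, 0, 6, 0, -100, 0, 20],
    [0, 0, 9, 0, -150, 0, 20],
    [0, 0, 12, 0, -200, 0, 20],
    [0, 0, 15, 0, -250, 0, 20],
    [0, 0, 18, 0, -300, 0, 20],
    [0, 0, 21, 0, -350, 0, 20],
    [0, 0, 24, -2, -400, 0, 20],
    [0, 0, 25.6, -2, -440, 0, 20],
    [0, 0, 25.6, -2, -440, 0, 20]
  ]
}}

```text
time_s: 7.98
ee_pos: [562.5, -287.0, 297.6]
ee_rot: [162.7, 89.8, 82.8]
force: [0.4, 0.4, -1.4]
gripper_width: 25.8
```

Request:
{"method": "drive_tool", "body": {
  "plan": [
    [0, 0, 0, 0, 0, 0, 20],
    [0, 0, 0, 0, 0, -30, 20],
    [0, 0, 0, 0, 0, -60, 20],
    [0, 0, 0, 0, 0, -80, 20],
    [0, 0, 0, 0, 0, -80, 20],
    [0, 0, 0, 0, 0, -80, 20]
  ]
}}

```text
time_s: 8.72
ee_pos: [563.0, -286.5, 218.5]
ee_rot: [146.0, 89.8, 66.1]
force: [0.3, -0.1, -0.5]
gripper_width: 26.0
```

```bash
python3 look.py d 565 -284 120 40;  python3 - <<'E'
from h import *
s=state();p=s["ee_pos"];Rm=R.from_euler("xyz",s["ee_rot"],degrees=True).as_matrix()
e=s["ee_rot"];print("jaw",e[2]-e[0]); yaw=e[2]-e[0]+90
im=cv2.imread("pics/d_side.png"); S=8
x0,y0=270,115; z=cv2.resize(im[y0:y0+70,x0:x0+95],None,fx=S,fy=S,interpolation=2)
sh=np.array([-1.2,0])
def dr(P,c,h=True):
    q=proj("side",P)+sh
    if h:q=cv2.convexHull(q.astype(np.float32))[:,0]
    cv2.polylines(z,[((q-[x0,y0]+.5)*S).astype(np.int32)],True,c,1)
zb=p[2]+19-137.5; print("blade z",zb)
dr(place(box(5,56,zb,zb+75),p[0],p[1],yaw),(0,255,0))
dr(place(box(28,66,75,75,-70),551,-216,10),(0,255,255)); dr(place(box(110,270,75,75),551,-216,10),(0,255,255))
cv2.imwrite("pics/d2.png",z)
E
```

```text
8.725 [ 563.  -286.5  218.5] [146.    89.76  66.11] [ 0.3 -0.1 -0.5] 26.0 [-28.  23.  81.   0.  75.  52.]
top crop origin 298 147 scale 4.875 tcp px [[346.3 180.7]]
side crop origin 285 105 scale 4.875 tcp px [[328.5 120.8]]
jaw -79.91714092628276
blade z 100.42660516902566
```

View pics/d2.png

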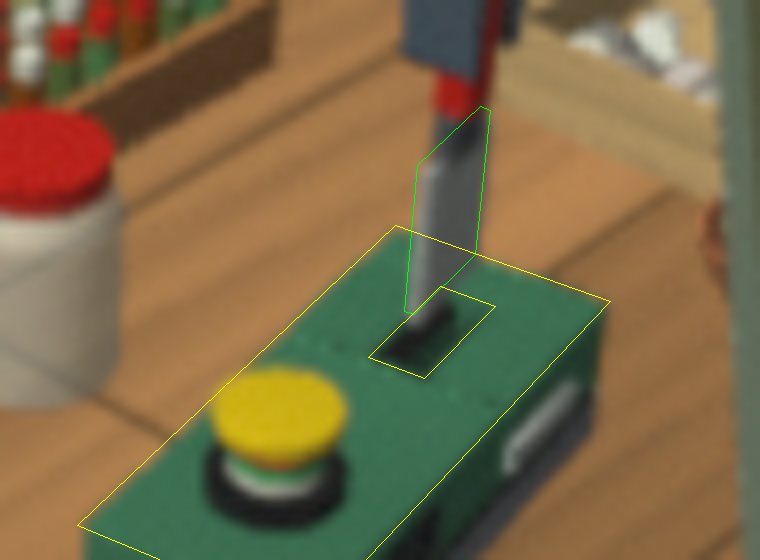

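```bash
python3 - <<'E'
from h import *
im=cv2.imread("pics/top0.png").max(2).astype(float); w=np.clip(92-im[180:198,322:350],0,40)
yy,xx=np.mgrid[180:198,322:350]; c=np.array([(w*xx).sum(),(w*yy).sum()])/w.sum(); print("slot dark centroid",c,atz("top",c,75),atz("top",c,72))
s=state();p=s["ee_pos"];e=s["ee_rot"];yaw=e[2]-e[0]+90
t=cv2.imread("pics/d_top.png"); S=8; x0,y0=280,160; z=cv2.resize(t[y0:y0+60,x0:x0+95],None,fx=S,fy=S,interpolation=2)
def dr(P,c):
    q=cv2.convexHull(proj("top",P).astype(np.float32))[:,0]; cv2.polylines(z,[((q-[x0,y0]+.5)*S).astype(np.int32)],True,c,1)
zb=p[2]-118.5
dr(place(box(5,56,zb,zb+1),p[0],p[1],yaw),(0,255,0)); dr(place(box(28,66,75,75,-70),551,-216.5,10),(0,255,255)); dr(place(box(110,270,75,75),551,-216.5,10),(0,255,255))
Rm=R.from_euler("xyz",e,degrees=True).as_matrix()
for sg in(-1,1): dr(np.array([Rm@[-x,y,sg*w]+p for x in(0,1) for y,w in((-16,13),(16,13),(16,26),(-16,26))]),(255,0,255))
cv2.imwrite("pics/d3.png",z)
E
```

```text
slot dark centroid [336.37930464 188.81407285] [ 566.13363485 -286.57503043   75.        ] [ 566.73281093 -287.26226751   72.        ]
```

View pics/d3.png

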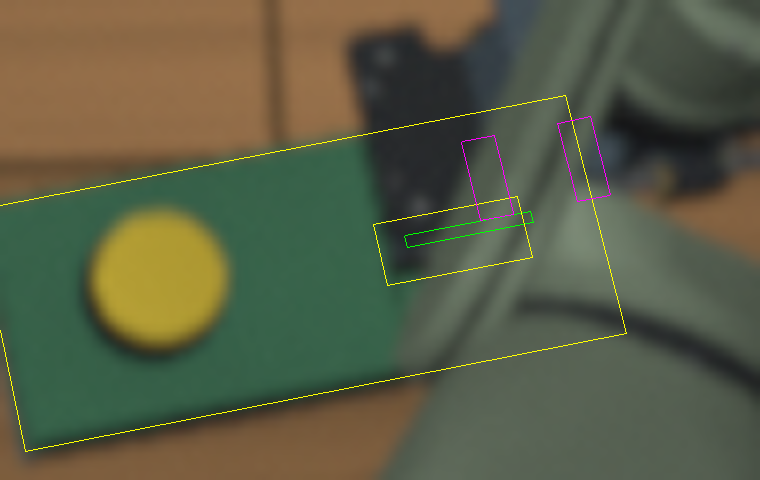

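Request:
{"method": "drive_tool", "body": {
  "plan": [
    [0, 0, 0, 2.5, 1, 0, 20],
    [0, 0, 0, 2.5, 1, -10, 20],
    [0, 0, 0, 2.5, 1, -20, 20],
    [0, 0, 0, 2.5, 1, -27, 20],
    [0, 0, 0, 2.5, 1, -32, 20],
    [0, 0, 0, 2.5, 1, -35, 20],
    [0, 0, 0, 2.5, 1, -35, 20]
  ]
}}

```text
time_s: 9.7
ee_pos: [565.7, -285.9, 183.8]
ee_rot: [131.0, 89.8, 51.1]
force: [0.0, -0.3, -1.4]
gripper_width: 26.0
```

Request:
{"method": "drive_tool", "body": {
  "plan": [
    [0, 0, 0, 0, 0, -3, 20],
    [0, 0, 0, 0, 0, -6, 20],
    [0, 0, 0, 0, 0, -9, 20],
    [0, 0, 0, 0, 0, -9, 20]
  ]
}}

```text
time_s: 10.2
ee_pos: [565.8, -285.8, 174.5]
ee_rot: [133.2, 89.8, 53.3]
force: [1.0, 0.0, -1.2]
gripper_width: 25.9
```

Request:
{"method": "drive_tool", "body": {
  "plan": [
    [0, 0, 0, 0.5, 0, -4, 20],
    [0, 0, 0, 0.5, 0, -8, 20],
    [0, 0, 0, 0.5, 0, -12, 20],
    [0, 0, 0, 0.5, 0, -16, 20],
    [0, 0, 0, 0.5, 0, -20, 20],
    [0, 0, 0, 0.5, 0, -20, 20]
  ]
}}

```text
time_s: 10.95
ee_pos: [566.0, -285.7, 154.1]
ee_rot: [144.8, 89.8, 64.9]
force: [0.0, 0.1, -1.2]
gripper_width: 25.7
```

Going in freely. The last ~9 mm to the floor goes slowly.

Request:
{"method": "drive_tool", "body": {
  "plan": [
    [0, 0, 0, 0, 0, -3, 20],
    [0, 0, 0, 0, 0, -5, 20],
    [0, 0, 0, 0, 0, -7, 20],
    [0, 0, 0, 0, 0, -8, 20],
    [0, 0, 0, 0, 0, -9, 20],
    [0, 0, 0, 0, 0, -9, 20]
  ]
}}

```text
time_s: 11.7
ee_pos: [566.1, -285.8, 145.2]
ee_rot: [141.9, 89.8, 62.0]
force: [0.4, 0.2, -1.7]
gripper_width: 25.4
```

Request:
{"method": "drive_tool", "body": {
  "plan": [
    [0, 0, 0, 0, 0, -0.7, 20],
    [0, 0, 0, 0, 0, -1.4, 20],
    [0, 0, 0, 0, 0, -2, 20],
    [0, 0, 0, 0, 0, -2, 20]
  ]
}}

```text
time_s: 12.2
ee_pos: [566.1, -285.7, 145.0]
ee_rot: [127.8, 89.7, 47.9]
force: [-1.9, 1.1, 9.4]
gripper_width: 25.8
```

Request:
{"method": "drive_tool", "body": {
  "plan": [
    [0, 0, 0, 0, 0, 0, 30],
    [0, 0, 0, 0, 0, 0, 40],
    [0, 0, 0, 0, 0, 0, 50],
    [0, 0, 0, 0, 0, 0, 60],
    [0, 0, 0, 0, 0, 0, 60],
    [0, 0, 0, 0, 0, 0, 60]
  ]
}}

```text
time_s: 12.95
ee_pos: [566.1, -285.7, 144.9]
ee_rot: [129.2, 89.7, 49.3]
force: [-0.1, 0.1, 0.8]
gripper_width: 59.9
```

Request:
{"method": "drive_tool", "body": {
  "plan": [
    [0, 0, 0, 0, 0, 15, 60],
    [0, 0, 0, 0, 0, 35, 60],
    [0, 0, 0, 0, 0, 65, 60],
    [0, 0, 0, 0, 0, 105, 60],
    [0, 0, 0, 0, 0, 125, 60],
    [0, 0, 0, 0, 0, 125, 40],
    [0, 0, 0, 0, 0, 125, 0]
  ]
}}

```text
time_s: 13.82
ee_pos: [565.6, -285.5, 269.3]
ee_rot: [146.7, 89.8, 66.8]
force: [0.8, 0.8, -0.3]
gripper_width: 42.7
```

```bash
python3 look.py e 555 -215 100 45
```

```text
13.825 [ 565.6 -285.5  269.3] [146.68  89.75  66.76] [ 0.8  0.8 -0.3] 42.7 [-28.  22.  76.   0.  82.  52.]
top crop origin 273 146 scale 4.333333333333333 tcp px [[350.  176.1]]
side crop origin 269 114 scale 4.333333333333333 tcp px [[329.  107.2]]
```

View pics/e.png

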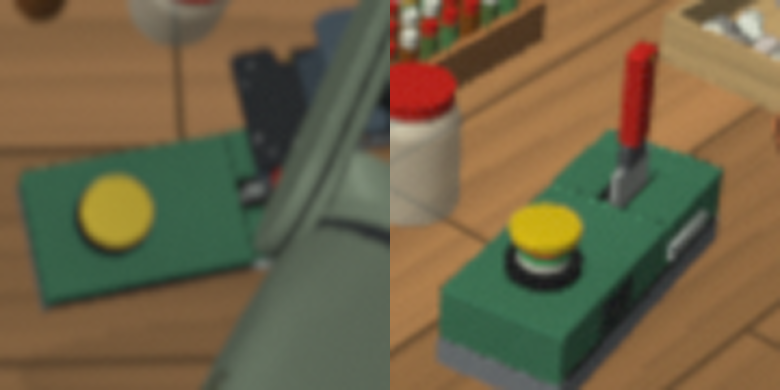

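The scraper stands fully home and upright in the slot (side crop (630,130)), with the plunger still up at (545,235). Next I move over the plunger with the jaws closed and turned 90°, so the gripper body stays clear of the handle.

Request:
{"method": "drive_tool", "body": {
  "plan": [
    [0, 0, 9, -4, 25, 0, 0],
    [0, 0, 19, -8, 50, 0, 0],
    [0, 0, 29, -12, 75, 0, 0],
    [0, 0, 39, -17, 100, 0, 0],
    [0, 0, 49, -22, 125, 0, 0],
    [0, 0, 59, -24, 137, 0, 0],
    [0, 0, 69, -24, 137, -20, 0],
    [0, 0, 79, -24, 137, -50, 0],
    [0, 0, 89, -24, 137, -90, 0],
    [0, 0, 90, -24, 137, -120, 0]
  ]
}}

```text
time_s: 15.18
ee_pos: [540.3, -148.0, 146.1]
ee_rot: [158.6, 89.5, 168.8]
force: [-0.9, -0.5, 0.4]
gripper_width: 0.2
```

Request:
{"method": "drive_tool", "body": {
  "plan": [
    [0, 0, 0, 0, 0, 0, 0],
    [0, 0, 0, 0, 0, 0, 0],
    [0, 0, 0, 0, 0, 0, 0]
  ]
}}

```text
time_s: 15.55
ee_pos: [541.3, -148.3, 147.5]
ee_rot: [161.3, 89.7, 171.5]
force: [0.3, 0.3, 0.5]
gripper_width: 0.7
```

Request:
{"method": "drive_tool", "body": {
  "plan": [
    [0, 0, 0, 0, 0, -12, 0],
    [0, 0, 0, 0, 0, -22, 0],
    [0, 0, 0, 0, 0, -26, 0],
    [0, 0, 0, 0, 0, -30, 0],
    [0, 0, 0, 0, 0, -33, 0],
    [0, 0, 0, 0, 0, -33, 0],
    [0, 0, 0, 0, 0, -33, 0]
  ]
}}

```text
time_s: 16.42
ee_pos: [541.1, -148.3, 114.8]
ee_rot: [161.3, 89.7, 171.5]
force: [-2.2, 0.7, 3.9]
gripper_width: 0.7
```

Request:
{"method": "drive_tool", "body": {
  "plan": [
    [0, 0, 0, 0, 0, -2, 0],
    [0, 0, 0, 0, 0, -4, 0],
    [0, 0, 0, 0, 0, -5.8, 0],
    [0, 0, 0, 0, 0, -5.8, 0],
    [0, 0, 0, 0, 0, -5.8, 0],
    [0, 0, 0, 0, 0, -5.8, 0]
  ]
}}

```text
time_s: 17.18
ee_pos: [541.2, -148.3, 109.3]
ee_rot: [162.0, 89.7, 172.1]
force: [-2.9, 0.1, 6.1]
gripper_width: 0.4
```

```bash
python3 look.py f 545 -150 100 28; python3 - <<'E'
from h import *
a=cv2.imread("pics/f_side.png"); c=proj("side",[541,-148,95])[0].astype(int)
z1=cv2.resize(a[c[1]-24:c[1]+20,c[0]-22:c[0]+22],(390,390),interpolation=2)
z2=cv2.resize(a[110:260,190:370],(390,325),interpolation=2); z2=cv2.copyMakeBorder(z2,0,65,0,0,0)
cv2.imwrite("pics/f2.png",np.hstack([z1,z2]))
E
```

```text
17.175 [ 541.2 -148.3  109.3] [161.96  89.73 172.11] [-2.9  0.1  6.1] 0.4 [-16.  22. 100.  -0.  58. -27.]
top crop origin 271 166 scale 6.964285714285714 tcp px [[298.8 194.7]]
side crop origin 276 141 scale 6.964285714285714 tcp px [[305.  167.3]]
```

View pics/f2.png

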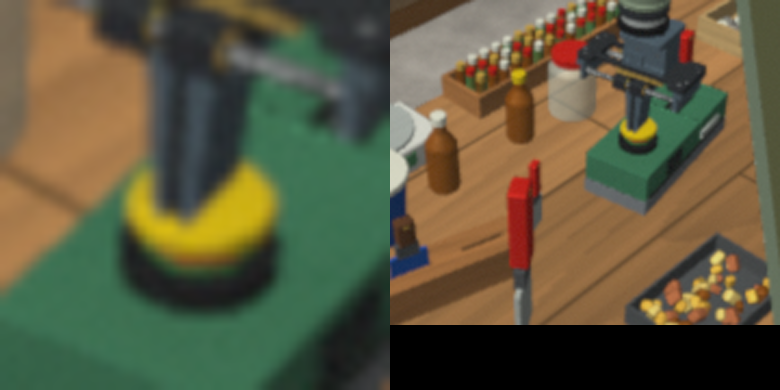

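Request:
{"method": "drive_tool", "body": {
  "plan": [
    [0, 0, 0, 0, 0, -0.4, 0],
    [0, 0, 0, 0, 0, -0.4, 0],
    [0, 0, 0, 0, 0, -0.4, 0],
    [0, 0, 0, 0, 0, -0.4, 0],
    [0, 0, 0, 0, 0, -0.4, 0],
    [0, 0, 0, 0, 0, -0.4, 0]
  ]
}}

```text
time_s: 18.02
ee_pos: [541.2, -148.3, 109.2]
ee_rot: [162.3, 89.7, 172.5]
force: [-2.5, 0.4, 6.1]
gripper_width: 0.9
```

```bash
python3 - <<'E'
from h import *
a=grab_frame("side").astype(int);b=cv2.imread("pics/side0.png")[:,:,::-1].astype(int)
d=np.abs(a-b).max(2)>45
k,l,s,c=cv2.connectedComponentsWithStats(cv2.morphologyEx(d.astype(np.uint8),cv2.MORPH_OPEN,np.ones((2,2),np.uint8)))
print([x.tolist() for x in s[1:] if x[4]>8]); st=state(); print(st["ee_pos"],st["force"],st["time_s"])
E
```

```text
[[277, 0, 235, 233, 21654], [293, 94, 5, 9, 26], [483, 94, 29, 56, 764], [425, 116, 5, 4, 15], [411, 119, 5, 7, 18], [419, 145, 5, 9, 26], [321, 155, 4, 7, 16], [395, 154, 9, 8, 20], [396, 162, 5, 15, 49], [365, 166, 25, 39, 654], [225, 186, 17, 38, 379], [367, 201, 6, 5, 18], [368, 206, 16, 30, 333], [367, 209, 27, 61, 715], [418, 222, 10, 21, 125], [420, 244, 10, 25, 168], [387, 249, 11, 28, 194], [475, 259, 5, 8, 16], [411, 268, 3, 5, 14], [371, 281, 34, 43, 799], [452, 281, 16, 24, 165], [396, 285, 7, 5, 17], [467, 284, 6, 12, 34], [467, 288, 10, 16, 73], [402, 292, 15, 23, 76], [461, 307, 7, 9, 39], [456, 311, 3, 4, 9]]
[ 541.2583526  -148.29965592  109.24812212] [-2.66452007  0.95217887  6.19961747] 18.075
```

```bash
python3 -c "
from workcell import env; print(env.job_done())"
```

```text
the job is handed in; nothing more can be done
None
```

The job is handed in at about 18 s of robot time: the scraper is in the cleaner's slot and the arm is still holding the plunger at about half travel.

- **Scraper:** I took the one in the rack's right slot, which is the middle size of the three red-handled tools. I slid it into the slot until it met the floor at the expected height (TCP at 145.0 mm, about 9 N upward), then let go. It stood upright there in the picture taken afterwards.
- **Plunger:** I pressed it with closed jaws. The tool tip read 109.2 mm, which is about 9.8 mm of travel. The side view showed the white ring gone and the green ring at the collar.
- **Other things on the stall:** comparing the side view before and after shows nothing changed except the emptied rack slot and the areas covered by the arm.

Two checks disagreed slightly:
- **Cameras:** they differed by about 3 to 10 mm along y. I settled this by comparing against the gripper itself and by the free insertion.
- **Plunger force:** it read 6.1 N instead of the nominal 6.9 N or so, with a sideways reading of about 2.5 N.

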